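Make up a bundle of steel rings on the over-and-under spring scale

TASK

Thread the 60 mm steel rings over the spindle of the spring scale one after another, feeling each one on and lowering it gently until it lies flat, never dropping it or forcing the pan to its stop, until the pan's pointer rests between the two limit fingers. Let go of each ring once it lies on the pan, and leave the rings you do not need, and everything else on the bench, where they are.

Things in the scene. Friction and masses are not known exactly. Their poses are not given: they have to be found in the camera images.
- ring0: one of four like steel rings for the bundle, lying flat on the bench: outside diameter 60 mm, bore 30 mm, 12 mm thick, 0.2 kg (give or take 4 %). Origin at the centre of its underside, z up along its axis.
- ring1: one of four like steel rings for the bundle, lying flat on the bench: outside diameter 60 mm, bore 30 mm, 12 mm thick, 0.2 kg (give or take 4 %). Origin at the centre of its underside, z up along its axis.
- ring2: one of four like steel rings for the bundle, lying flat on the bench: outside diameter 60 mm, bore 30 mm, 12 mm thick, 0.2 kg (give or take 4 %). Origin at the centre of its underside, z up along its axis.
- ring3: one of four like steel rings for the bundle, lying flat on the bench: outside diameter 60 mm, bore 30 mm, 12 mm thick, 0.2 kg (give or take 4 %). Origin at the centre of its underside, z up along its axis.
- pan (a joint): how far the scale pan has sunk, m: 0 = right up, bottom stop at 0.050. Its pointer is between the two limit fingers from 0.026 (upper one) to 0.038 (lower one). Spring 245 N/m, damped, settles in 0.7 s: a ring sinks it 8 mm. The tare is not set: the empty pan rests anywhere from 0.003 to 0.017, so two or three rings are needed.
- pan_top (a point): centre of the upper face of the round aluminium pan, 130 mm across, 5 mm thick; moves with the pan, height 0.130 m minus joint pan. Rings lie flat here, then on one another, around the spindle. y axis: towards the index plate.
- spindle_nominal (a point): 50 mm above pan_top, moving with the pan: where the top of the upright steel spindle would be if it stood true. The spindle is 28 mm in diameter, its flat top 50 mm above the pan, with a 1 mm chamfer. It leans on the wall of a worn socket: it is upright, but its axis is 4 mm from this point, to an unknown side that stays the same through the job; not measured.
- scale: spring scale fixed to the bench: grey cast housing 150 x 205 mm, 56 mm high, round pan above it, and a white index plate with two clamped steel limit fingers, over which the dark pointer on the pan rim moves. Origin on the bench under the pan's centre; y axis towards the index plate, which stands 75 to 125 mm out and reaches 175 mm above the bench.
- bush: bystander: dark steel bush, outside diameter 44 mm, bore 20 mm, 18 mm high, lying among the rings. Origin at the centre of its underside.
- shim: bystander: thin steel shim ring, outside diameter 56 mm, bore 40 mm, 5 mm thick, lying among the rings. Origin at the centre of its underside.
- big_ring: bystander: big steel ring, outside diameter 96 mm, bore 70 mm, 12 mm thick. Origin at the centre of its underside.
- bundle: bystander: finished bundle of rings, 80 mm across and 81 mm high. Origin at the centre of its underside.
- carton: bystander: small cardboard box, 70 x 90 x 60 mm high. Origin at the centre of its underside.
- wrench: bystander: open-end wrench 170 mm long, lying flat.
- paste: bystander: round can, 60 mm across, 80 mm high. Origin at the centre of its underside.
Mind the look-alikes: they are no part of the job. Leave any yellow look-alike of the ring1 alone. What is shaped like the ring2 but brown is not meant.

How it is judged:
By the outcome, as a careful person would: the job done as asked, in the order asked, and still so for the second after the job is handed in, with the robot touching nothing.
It also fails if it takes over 72 s, if anything falls off the work surface, if the arm or the gripper's body presses on something with over 40 N, if the wrist force passes 120 N, or if a joint passes its speed limit or range.

ROBOT

A 7-joint arm with a two-finger parallel gripper is mounted at the origin on the work surface. World frame = base frame: x ahead of the robot, y to its left, z up, the work surface at z = 0. Lengths are in m, angles in rad, forces in N, time in s.
With the tool pointing down it reaches from about 0.425 to 0.95 m from the base axis. Payload 4.7 kg.
Tool frame: the origin (TCP) lies midway between the tips of the shut fingers; the grasp point (between the pads) lies 19 mm behind it; z points along the fingers, y is the line along which they close (so a half turn about z gives the same grasp; the last joint's range is limited). The gripper opens to 85 mm and grips with 20 to 120 N. Pads are 22 mm wide; open, the fingers measure 114 mm over their backs; the gripper's body (76 mm by 85 mm) begins 54 mm behind the grasp point. The pads swing forward as they close: fully open they stand 13 mm farther back than shut.
Start: joints at [1.191, 0.469, -0.049, 1.532, 0.024, 1.141, -0.082], TCP at [0.232, -0.634, 0.231] pointing down, gripper open.
Joint ranges: [-2.59, 2.59], [-0.33, 1.99], [-1.39, 1.29], [0.1, 2.45], [-1.04, 4.18], [0.21, 1.99], [-2.66, 2.66]. Speed limits (rad/s): [2.57, 2.57, 3.14, 3.14, 3.14, 3.14, 3.14].

INTERFACE

Orientations are given as a unit quaternion [x, y, z, w].
In Python, from bench import manip gives the robot as it stands.
- The arm moves only by the shell command python3 -m pendant 'ROWS' [FORCE]. ROWS is JSON, a list of rows, each a list of 5 numbers: the closure, from 0 (fully open) to 1 (shut), then the shift along the tool's x, y, z in cm, then the turn about the tool's z in rad. A call has 1 to 8 rows; each row shifts and turns the commanded pose from where the row before left it, along the tool's axes as they then stand; what a row does not reach is not made up. A row lasts 1/8 s, in which the tool goes at most 62.5 mm and 10.7 degrees, less where a joint would pass 70% of its speed; a pose out of reach is approached as far as the arm can. A call is refused whole if a number of a shift passes 6.25 or a number of a turn 0.188, either way. A call with a gripper value outside its range is refused whole. The fingers move at their own pace and stop on an object; FORCE is the grip in N (left out, the last holds). Time passes only in rows, so rows that do not move let the fingers close. It gives the time, the measured TCP pose, the force, the opening and the grip force at its end, in the units of the state.
- manip.observe(): the state, without advancing time (a new reading comes with each control period).
- manip.snapshot(name): name is "side" or "top" or "wrist"; returns a dict with "image" (480x640x3 uint8, red, green, blue), "vertical_fov" (degrees; the focal length in pixels is half the picture's height over the tangent of half this angle, whatever the lens; pixels are square), "cx", "cy" (the principal point, pixels), "xyz" and "orientation" of the camera in the world; the wrist camera has in their place "mount" (4x4, takes a point from camera to tool coordinates, whose origin is the TCP and whose axes are the flange's). Camera axes: x right, y down, z forward; pixel columns grow to the right and rows downward; lengths in m; the calibration is good to about 2 mm. The wrist camera is an equidistant fisheye: a pixel r from the principal point sees the ray r / f radians off the axis. A picture is of the moment at which its call begins: read the wrist's pose just before it. There is no depth.
- manip.job_done(): hands the job in; it is judged then, once.
The state is a dict: "time_s": time; "joints": joint angles; "dq": joint speeds; "tau": joint torques, N m; "eef_pos": TCP position; "orientation": TCP orientation; "wrist_force": force on the tool from outside, world axes, zero at the start; "ft_torque": the same for the moment, N m; "finger_gap": opening from 0.0 (shut) to 1.0 (fully open); "gripper_force": force on a finger pad.
Only numpy, scipy, OpenCV 4.12 (cv2) and the standard library are available. Lean on these libraries where they do the work, as an engineer would, in place of code of your own. Each camera call takes 0.05 s, during which the arm holds its last target. There are 200 camera calls.

## Working session

There is one attempt and no reset: what is moved stays moved. The work goes in short steps, Python scripts to look and compute and a shell command to move; the robot and the scene stay as the last step left them, time stands still between calls to the robot, and variables do not carry over. Pictures are saved under pics/ and viewed, at most 10 in all, crops included, and the job is handed in when it is done.

```bash
ls; mkdir -p pics
python3 - <<'E'
from bench import manip
import cv2,numpy as np,pickle
print(manip.observe())
for n in ("top","side","wrist"):
    s=manip.snapshot(n); cv2.imwrite(f"pics/{n}0.png",s["image"][:,:,::-1]); pickle.dump(s,open(f"pics/{n}0.pkl","wb"))
    print({k:v for k,v in s.items() if k!="image"})
E
```

```text
pics
{'time_s': 0.0, 'joints': array([ 1.19109701,  0.46943719, -0.04859841,  1.53373428,  0.02411302,
        1.14096719, -0.08228154]), 'dq': array([-0.00073832, -0.00129022, -0.00145823, -0.00063088, -0.00014305,
       -0.0004749 , -0.0010055 ]), 'tau': array([ 2.09408140e-04, -5.10300815e+01, -4.64970258e-02, -2.37710434e+01,
        1.06917252e-02,  7.48621125e-03, -1.15955118e-05]), 'eef_pos': array([ 0.23176637, -0.63332908,  0.2302472 ]), 'orientation': array([ 9.84651212e-01,  1.74530889e-01, -2.11473873e-04, -9.56819484e-04]), 'wrist_force': array([-0.47699155,  0.22549235, -0.88295416]), 'ft_torque': array([0.03935393, 0.02475891, 0.00446767]), 'gripper_force': 0.0, 'finger_gap': 0.9952270093018281}
{'vertical_fov': 52.605415977006814, 'cx': 318.44297179229346, 'cy': 237.93642422133257, 'xyz': array([0.41821177, 0.02032649, 1.227296  ]), 'orientation': array([ 0.71274773, -0.6995604 ,  0.04240358, -0.02842292])}
{'vertical_fov': 55.76417374450068, 'cx': 325.2206288039205, 'cy': 240.09903837968508, 'xyz': array([0.23888186, 0.75580698, 1.06172659]), 'orientation': array([-0.18789577,  0.91801716, -0.34382202,  0.06104172])}
{'vertical_fov': 65.70646984690485, 'cx': 319.69040355444685, 'cy': 243.6339905690206, 'mount': array([[ 3.95830290e-04, -9.52006176e-01, -3.06078559e-01,
         7.87426419e-02],
       [ 9.99999861e-01,  2.70092200e-04,  4.53154224e-04,
         6.23882447e-04],
       [-3.48736188e-04, -3.06078696e-01,  9.52006150e-01,
        -1.42111954e-01],
       [ 0.00000000e+00,  0.00000000e+00,  0.00000000e+00,
         1.00000000e+00]])}
```

View pics/top0.png

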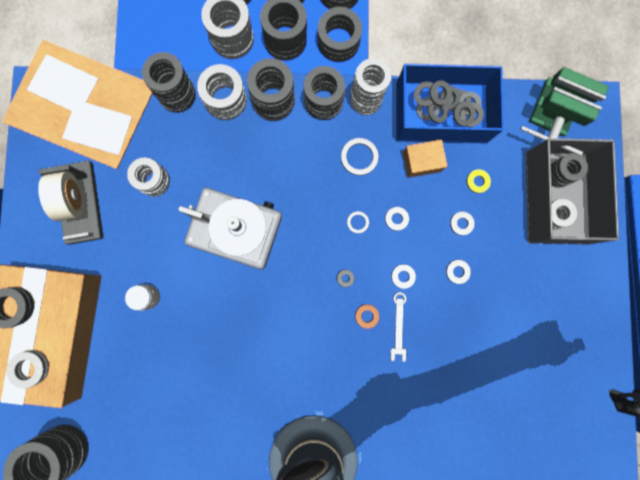

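View pics/side0.png

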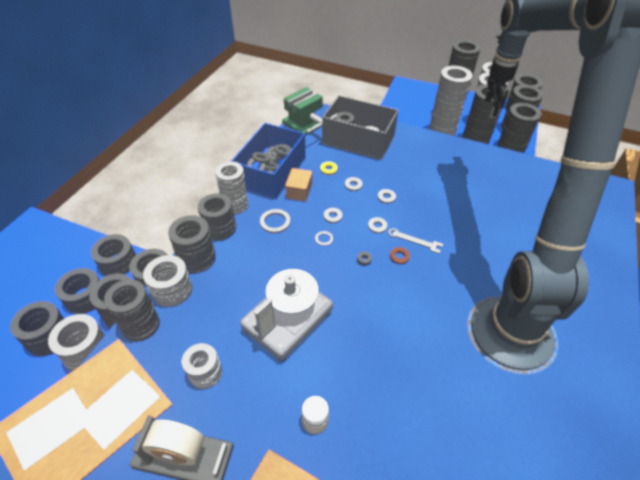

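The top view shows four white 60 mm rings near (397,218), (462,223), (458,271) and (403,276). The shim is at (358,222), the bush at (345,278), and the yellow and brown look-alikes at (479,181) and (367,316). The scale pan is at about (237,227), with its index plate to the left at (190,210). The side view agrees.

```bash
cat > h.py <<'E'
import cv2,numpy as np,pickle
from scipy.spatial.transform import Rotation as R
def foc(s): return 240/np.tan(np.radians(s["vertical_fov"]/2))
def cam(s,st=None):
    if "mount" in s:
        T=np.eye(4);T[:3,:3]=R.from_quat(st["orientation"]).as_matrix();T[:3,3]=st["eef_pos"];T=T@s["mount"]
        return T[:3,3],T[:3,:3]
    return np.array(s["xyz"]),R.from_quat(s["orientation"]).as_matrix()
def ray(s,u,v,st=None):
    o,M=cam(s,st);f=foc(s);a=np.array([u-s["cx"],v-s["cy"]])/f
    if "mount" in s:
        r=np.hypot(*a);d=np.array([*(a/max(r,1e-9)*np.sin(r)),np.cos(r)])
    else: d=np.array([*a,1]);d/=np.linalg.norm(d)
    return o,M@d
def onplane(s,u,v,z,st=None):
    o,d=ray(s,u,v,st);return o+d*(z-o[2])/d[2]
def tri(rays):
    A=sum(np.eye(3)-np.outer(d,d) for o,d in rays);b=sum((np.eye(3)-np.outer(d,d))@o for o,d in rays)
    return np.linalg.solve(A,b)
def blobs(img,mask,amin):
    cs,h=cv2.findContours(mask.astype(np.uint8),cv2.RETR_CCOMP,cv2.CHAIN_APPROX_NONE);out=[]
    for i,c in enumerate(cs):
        if len(c)>=8 and cv2.contourArea(c)>=amin: out.append((c[:,0,:].astype(float),h[0][i][3]>=0))
    return out
E
python3 - <<'E'
from h import *
for n in ("top","side"):
    s=pickle.load(open(f"pics/{n}0.pkl","rb"));hsv=cv2.cvtColor(s["image"],cv2.COLOR_RGB2HSV)
    m=(hsv[...,1]<70)&(hsv[...,2]>140)
    for c,hole in blobs(s["image"],m,30):
        w=np.array([onplane(s,u,v,0.008) for u,v in c]);(x,y),r=cv2.minEnclosingCircle(w[:,:2].astype(np.float32))
        if .25<np.hypot(x,y)<1.05 and x>0.2 and r<.12: print(n,hole,c.mean(0).round(1),np.round([x,y,r],4))
E
```

```text
top False [398.6 329.6] [ 0.3247 -0.2047  0.0845]
top True [399.3 296.9] [ 0.3953 -0.2082  0.0115]
top False [137.8 297.4] [0.384  0.4418 0.0318]
top False [345.2 278. ] [ 0.4415 -0.0712  0.0207]
top True [345.5 277.9] [ 0.4409 -0.072   0.0136]
top True [ 24.3 370.6] [0.2055 0.7064 0.0258]
top False [403.2 276.2] [ 0.4485 -0.2175  0.0301]
top True [403.2 276.2] [ 0.4487 -0.2174  0.0164]
top False [458.  271.5] [ 0.4629 -0.3562  0.0305]
top True [458.  271.4] [ 0.463  -0.3567  0.0166]
top False [ 75. 235.] [0.5377 0.606  0.0307]
top False [461.9 222.8] [ 0.5866 -0.3678  0.0304]
top True [461.8 222.8] [ 0.5869 -0.368   0.0162]
top False [357.5 221.7] [ 0.5842 -0.1013  0.0278]
top True [357.7 221.8] [ 0.5837 -0.1012  0.0218]
top False [396.7 218.2] [ 0.5955 -0.2006  0.0304]
top True [396.6 218.4] [ 0.5955 -0.2007  0.0164]
top True [237.7 227.1] [0.566  0.2031 0.0137]
top False [ 54.1 195.7] [0.6343 0.6576 0.0649]
top False [144.9 176.5] [0.6918 0.4404 0.0482]
top True [144.5 172.8] [0.6972 0.4435 0.0244]
top False [573.2 149.7] [ 0.7852 -0.6606  0.025 ]
top True [555.  226.2] [ 0.5843 -
[... 845 characters left out ...]
ide True [323.5 237.6] [ 0.5834 -0.0986  0.0214]
side False [416.8 240.3] [ 0.3235 -0.2065  0.0844]
side False [377.1 224.6] [ 0.4497 -0.2186  0.033 ]
side True [377.  224.5] [ 0.4489 -0.2197  0.0148]
side False [274.5 220.2] [ 0.754  -0.1054  0.0517]
side True [274.6 220.2] [ 0.7542 -0.1044  0.0357]
side False [332.4 214.8] [ 0.5947 -0.2016  0.0328]
side True [332.5 214.5] [ 0.5957 -0.2016  0.0147]
side False [386.2 195.5] [ 0.4643 -0.3576  0.0334]
side True [386.3 195.6] [ 0.4639 -0.3572  0.0147]
side False [353.  183.5] [ 0.5857 -0.3696  0.0341]
side False [372. 128.] [ 0.6316 -0.6953  0.0277]
side True [163.9 270.9] [0.9555 0.2023 0.0369]
side True [228.3 170.2] [ 1.0142 -0.2565  0.028 ]
```

Run:
```python
from h import *
a=[]
for n,(u,v) in (("top",(237,227)),("side",(290,290))):
    s=pickle.load(open(f"pics/{n}0.pkl","rb"));a.append(cv2.resize(s["image"][v-37:v+38,u-50:u+50],(400,300),interpolation=cv2.INTER_CUBIC))
s=pickle.load(open("pics/wrist0.pkl","rb"));a=np.hstack(a)
cv2.imwrite("pics/c1.png",a[:,:,::-1])
```

```text
(no output)
```

View pics/c1.png

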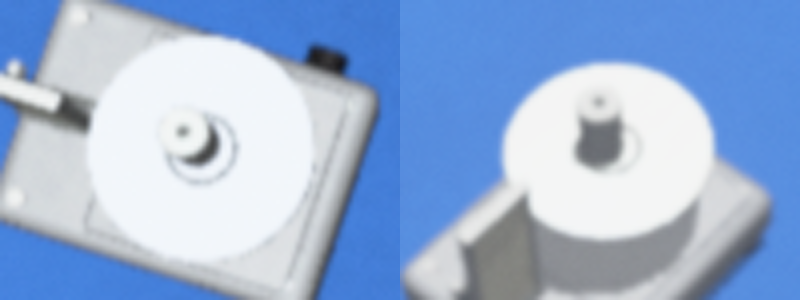

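```bash
cat >> h.py <<'E'
def go(target,st):
    "shift in tool axes, cm, from measured pose to a world point"
    M=R.from_quat(st["orientation"]).as_matrix();return np.round(100*M.T@(np.array(target)-st["eef_pos"]),2)
E
python3 - <<'E'
from h import *
from bench import manip
S=[pickle.load(open(f"pics/{n}0.pkl","rb")) for n in ("top","side")]
print("spindle top",tri([ray(S[0],233.2,223),ray(S[1],289.5,278.5)]),"pan",tri([ray(S[0],237,227),ray(S[1],292,291)]))
for z in (.11,.12,.13): print(z,onplane(S[0],237,227,z),onplane(S[1],292,291,z),onplane(S[0],233.2,223,z+.05),onplane(S[1],289.5,278.5,z+.05))
print("plate",onplane(S[0],190,211,.17))
print(go((.4635,-.357,.15),manip.observe()))
E
```

```text
spindle top [0.55405816 0.1872552  0.17171208] pan [0.55092677 0.18627419 0.11950911]
0.11 [0.55244598 0.18781178 0.11      ] [0.5536827  0.18045865 0.11      ] [0.55516381 0.18898501 0.16      ] [0.55862355 0.17984163 0.16      ]
0.12 [0.55124456 0.18631276 0.12      ] [0.55037502 0.18650396 0.12      ] [0.55388064 0.18740477 0.17      ] [0.55507767 0.186229   0.17      ]
0.13 [0.55004314 0.18481374 0.13      ] [0.54706733 0.19254927 0.13      ] [0.55259748 0.18582453 0.18      ] [0.55153179 0.19261636 0.18      ]
plate [0.57843149 0.2825598  0.17      ]
[ 31.26 -17.99   8.08]
```

```bash
python3 -m pendant '[[0.2,4.47,-2.57,1.15,0],[0.2,4.47,-2.57,1.15,0],[0.2,4.47,-2.57,1.15,0],[0.2,4.47,-2.57,1.15,0],[0.2,4.47,-2.57,1.15,0],[0.2,4.47,-2.57,1.15,0],[0.2,4.44,-2.57,1.18,0],[0.2,0,0,0,0]]' 40
python3 - <<'E'
from h import *
from bench import manip
st=manip.observe();s=manip.snapshot("wrist");cv2.imwrite("pics/w1.png",s["image"][:,:,::-1]);pickle.dump((s,st),open("pics/w1.pkl","wb"))
print(st["time_s"],st["eef_pos"],st["finger_gap"],st["wrist_force"])
hsv=cv2.cvtColor(s["image"],cv2.COLOR_RGB2HSV);m=(hsv[...,1]<70)&(hsv[...,2]>140)
for c,hole in blobs(s["image"],m,200):
    w=np.array([onplane(s,u,v,0.012,st) for u,v in c]);(x,y),r=cv2.minEnclosingCircle(w[:,:2].astype(np.float32));print(hole,c.mean(0).round(1),np.round([x,y,r],4))
print(go((.4635,-.357,-.003),st))
E
```

```text
time_s: 1.15
eef_pos: [0.4667, -0.352, 0.1494]
orientation: [0.984, 0.179, 0.0, -0.002]
wrist_force: [-0.1, -0.7, 1.3]
finger_gap: 0.803
gripper_force: 0.0
1.15 [ 0.46672917 -0.35203978  0.1493969 ] 0.8031626340140022 [-0.0790299  -0.66022727  1.31428948]
False [624.3 437.4] [ 0.3248 -0.9235  0.0367]
True [625.3 436.8] [ 0.3268 -0.9237  0.0284]
False [ 38.4 432. ] [ 0.0388 -0.0729  0.0411]
False [129.6 299.6] [ 0.3308 -0.2031  0.0827]
True [140.4 246.5] [ 0.3975 -0.2124  0.0116]
False [325.4 234. ] [ 0.4647 -0.3581  0.03  ]
True [325.5 234.5] [ 0.465  -0.3578  0.0155]
False [161.2 192.9] [ 0.451  -0.2196  0.0302]
True [160.5 193.9] [ 0.4506 -0.2201  0.0155]
False [ 28.8 155. ] [ 0.4411 -0.0687  0.0216]
True [ 28.4 155.4] [ 0.4413 -0.0687  0.012 ]
False [397.3  93.1] [ 0.5876 -0.3694  0.0302]
True [398.2  92.9] [ 0.5877 -0.3696  0.0154]
False [198.   21.5] [ 0.5962 -0.2036  0.0303]
False [99.4 19.2] [ 0.5845 -0.1109  0.0278]
[-0.49  0.4  15.24]
```

View pics/w1.png

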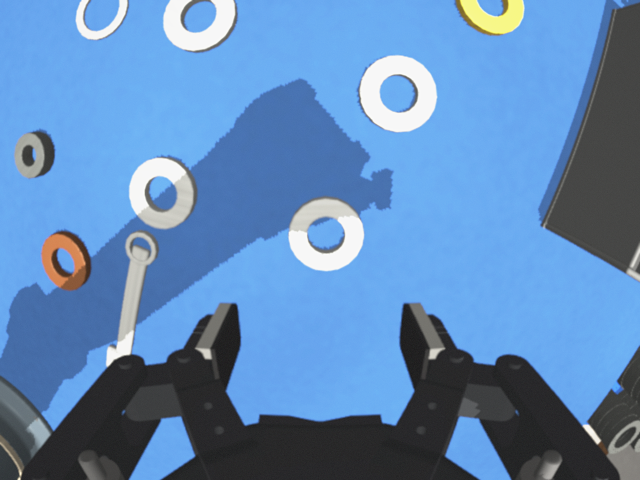

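The wrist view shows ring C at (325,235), and the two finger tips (inner edges) at (238,304) and (403,304).

```bash
python3 - <<'E'
from h import *
s,st=pickle.load(open("pics/w1.pkl","rb"));st=dict(st);st["eef_pos"]=np.zeros(3);st["orientation"]=np.array([0,0,0,1.])
for u,sg in ((238,-1),(403,1)):
    o,d=ray(s,u,304,st); print("tip in tool",o+d*(sg*.034-o[1])/d[1])
E
python3 -m pendant '[[0.2,-0.46,0.36,4,0],[0.2,0,0,5,0],[0.2,0,0,4,0],[0.2,0,0,0,0],[0.2,0,0,0,0]]'
python3 - <<'E'
from h import *
from bench import manip
print(go((.464,-.3575,-.002),manip.observe()))
E
```

```text
tip in tool [ 0.00718827 -0.034      -0.00339675]
tip in tool [ 0.01147912  0.034      -0.01172221]
time_s: 1.82
eef_pos: [0.4611, -0.364, 0.022]
orientation: [0.985, 0.174, 0.001, 0.001]
wrist_force: [1.2, 0.1, 0.5]
finger_gap: 0.795
gripper_force: 0.0
[ 0.5  -0.52  2.4 ]
```

```bash
python3 -m pendant '[[0.2,0.5,-0.52,1.3,0],[0.2,0,0,1.3,0],[0.2,0,0,0,0],[0.6,0,0,0,0],[0.6,0,0,0,0],[0.6,0,0,0,0]]' 40
```

```text
time_s: 2.58
eef_pos: [0.4641, -0.3565, -0.0046]
orientation: [0.985, 0.174, 0.001, 0.001]
wrist_force: [-0.6, 0.2, 5.3]
finger_gap: 0.689
gripper_force: 46.7
```

```bash
python3 -m pendant '[[0.6,0,0,-3,0],[0.6,0,0,-6,0],[0.6,0,0,-6,0],[0.6,2.2,-5.3,-1.5,0],[0.6,2.2,-5.3,-0.9,0],[0.6,2.2,-5.3,-0.9,0],[0.6,2.2,-5.3,-0.9,0],[0.6,2.2,-5.3,-0.9,0]]' && python3 -m pendant '[[0.6,2.2,-5.3,-0.9,0],[0.6,2.2,-5.3,-0.9,0],[0.6,2.2,-5.3,0,0],[0.6,2.4,-5.6,0,0],[0.6,0,0,0,0],[0.6,0,0,0,0],[0.6,0,0,0,0]]'
python3 - <<'E'
from h import *
from bench import manip
st=manip.observe();s=manip.snapshot("wrist");cv2.imwrite("pics/w2.png",s["image"][:,:,::-1]);pickle.dump((s,st),open("pics/w2.pkl","wb"))
print(go((.488,.163,.215),st),st["wrist_force"])
E
```

```text
time_s: 3.58
eef_pos: [0.475, -0.0674, 0.1954]
orientation: [0.985, 0.174, -0.0, 0.0]
wrist_force: [2.0, -0.1, -1.8]
finger_gap: 0.687
gripper_force: 44.3
time_s: 4.45
eef_pos: [0.4864, 0.1618, 0.213]
orientation: [0.985, 0.173, -0.0, 0.0]
wrist_force: [0.5, 0.7, -1.3]
finger_gap: 0.685
gripper_force: 44.4
[ 0.2  -0.06 -0.2 ] [ 0.52076054  0.66840495 -1.2935864 ]
```

View pics/w2.png

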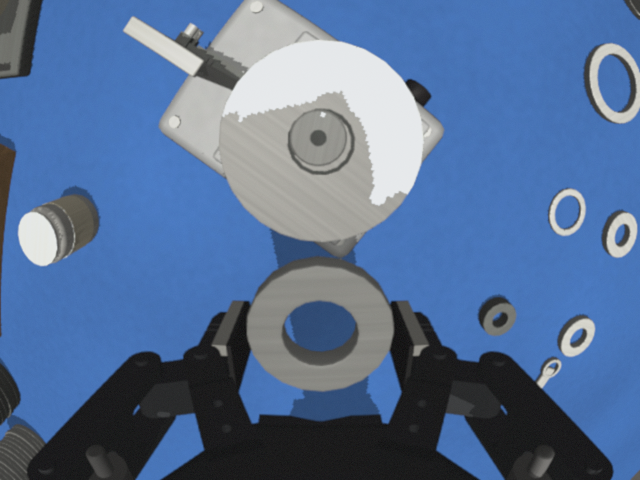

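The wrist view shows the ring held level with its bore at about (320,327). The spindle top is at about (318,138), about 27 px in radius. The pan is clear.

Run:
```python
from h import *
s,st=pickle.load(open("pics/w2.pkl","rb"));h=cv2.cvtColor(s["image"],cv2.COLOR_RGB2HSV)
for nm,sl in (("ring col320 v",(slice(255,400,2),320)),("ring row325",(325,slice(240,402,2))),("spin row138",(138,slice(280,360,2))),("spin col318",(slice(98,182,2),318))):
    print(nm,*[f"{a}/{b}" for a,b in zip(h[sl][...,1],h[sl][...,2])])
```

```text
ring col320 v 135/115 17/77 7/75 10/78 13/80 11/97 7/141 11/145 9/144 11/145 11/145 11/144 13/139 9/137 11/139 13/140 11/140 11/140 11/141 11/138 9/138 11/139 4/132 104/118 149/118 151/115 150/117 150/117 147/116 149/118 150/117 148/119 153/117 146/117 153/115 150/117 152/116 147/116 153/115 153/117 145/118 153/118 152/119 146/122 148/119 153/118 149/120 153/122 98/91 11/72 10/74 7/76 10/76 10/78 12/82 12/106 12/148 11/138 11/135 11/136 9/137 11/140 9/135 13/136 11/138 9/138 11/136 12/133 70/123 158/121 150/122 155/120 148/121
ring row325 54/19 12/22 36/21 8/65 12/130 11/135 9/135 11/136 11/135 11/136 11/136 9/135 11/135 11/136 11/136 11/135 11/135 13/136 9/135 11/135 13/134 9/109 103/111 154/176 151/179 156/173 148/126 154/114 149/116 147/116 153/115 147/116 152/116 150/117 152/116 153/115 152/116 146/117 152/116 152/116 150/117 150/117 148/119 153/118 151/120 147/120 148/119 151/118 151/118 152/119 149/120 149/120 152/121 150/119 150/119 153/120 150/121 141/116 4/72 11/121 11/134 13/136 13/136 11/135 11/136 13/136 11/136 11/137 11/137 9/136 11/137 11/137 11/138 11/138 11/138 9/136 8/121 12/44 32/24 11/24 15/17
spin row138 12/174 12/176 12/174 12/174 10/107 7/112 10/147 10/152 10/150 10/147 12/151 10/150 8/150 10/152 10/148 9/108 9/81 10/80 9/81 9/81 6/83 9/85 12/84 11/117 10/149 10/151 10/151 10/150 9/148 9/147 12/151 10/150 11/142 10/126 10/172 11/143 9/89 11/117 11/169 13/172
spin col318 12/174 12/175 12/175 13/176 12/176 9/145 8/124 7/150 8/151 10/152 10/152 10/152 10/153 10/153 10/152 8/150 15/104 15/87 12/84 9/85 9/81 12/84 12/84 9/84 8/129 10/153 12/154 10/154 12/152 8/152 8/150 10/150 12/153 8/130 10/148 10/173 10/151 12/84 10/123 12/175 11/170 12/172
```

```bash
cat >> h.py <<'E'
def fit(s,st,mask,seed,zfun,hole=None):
    "component containing seed: circle (world xy, r) of its outer contour, and of its largest hole, on plane z"
    n,l=cv2.connectedComponents(mask.astype(np.uint8));m=(l==l[seed[1],seed[0]]).astype(np.uint8)
    cs,h=cv2.findContours(m,cv2.RETR_CCOMP,cv2.CHAIN_APPROX_NONE);res=[]
    for k in (0,1):
        g=[c for i,c in enumerate(cs) if (h[0][i][3]>=0)==bool(k)]
        if not g: continue
        c=cv2.convexHull(max(g,key=cv2.contourArea))[:,0,:].astype(float)
        w=np.array([onplane(s,u,v,zfun,st) for u,v in c])[:,:2]
        from scipy.optimize import least_squares
        q=least_squares(lambda p:np.hypot(*(w-p[:2]).T)-p[2],[*w.mean(0),.02],loss="soft_l1",f_scale=.0005).x
        res.append(q.round(4))
    return res
E
python3 - <<'E'
from h import *
s,st=pickle.load(open("pics/w2.pkl","rb"));h=cv2.cvtColor(s["image"],cv2.COLOR_RGB2HSV);S,V=h[...,1],h[...,2]
p=st["eef_pos"]
zt=p[2]+.0166
print("tcp",p);print("ring",fit(s,st,(S<40)&(V>110)&(V<165),(320,285),zt))
for zs in (.165,.17,.175): print("spindle",zs,fit(s,st,(S<40)&(V>133)&(V<163),(302,138),zs))
b=(S<40)&(V<115)
n,l,_,c=cv2.connectedComponentsWithStats(b.astype(np.uint8));print("drill",c[l[138,318]])
# pan outer: against blue
pm=(S<40)&(V>120)
for zs in (.115,.12,.125):
    a=[onplane(s,u,v,zs,st)[:2] for u,v in ((321,40),(321,242),(219,141),(425,141))];print(zs,np.hypot(*(a[0]-a[1])),np.hypot(*(a[2]-a[3])),(a[0]+a[1])/2,(a[2]+a[3])/2)
E
```

```text
tcp [0.48636386 0.16177038 0.21304837]
ring [array([0.4875, 0.1614, 0.029 ]), array([0.4874, 0.1614, 0.0156])]
spindle 0.165 [array([0.5559, 0.1872, 0.0152]), array([0.5557, 0.1872, 0.0048])]
spindle 0.17 [array([0.5561, 0.1872, 0.0148]), array([0.5558, 0.1872, 0.0046])]
spindle 0.175 [array([0.5562, 0.1873, 0.0144]), array([0.5559, 0.1872, 0.0045])]
drill [317.82587065 137.53731343]
0.115 0.1339828329532937 0.13477044226408513 [0.55232737 0.18395755] [0.55483857 0.18407051]
0.12 0.1311923377907273 0.13196354335841742 [0.55250199 0.1840461 ] [0.55496088 0.1841567 ]
0.125 0.12840184262816093 0.12915664445274969 [0.5526766  0.18413464] [0.5550832 0.1842429]
```

```bash
python3 -m pendant '[[0.6,3.65,-0.05,0,0],[0.6,3.65,-0.05,1.3,0],[0.6,0,0,2,0],[0.6,0,0,0,0],[0.6,0,0,0,0]]'
python3 - <<'E'
from h import *
from bench import manip
st=manip.observe();s=manip.snapshot("wrist");pickle.dump((s,st),open("pics/w3.pkl","wb"))
a=cv2.resize(s["image"][220:420,200:440],(720,600),interpolation=cv2.INTER_CUBIC);cv2.imwrite("pics/w3.png",a[:,:,::-1])
print(st["eef_pos"],st["wrist_force"],st["ft_torque"])
E
```

```text
time_s: 5.12
eef_pos: [0.5548, 0.189, 0.1811]
orientation: [0.985, 0.174, 0.0, 0.0]
wrist_force: [-0.7, -0.6, -1.9]
finger_gap: 0.685
gripper_force: 44.4
[0.55480454 0.18898942 0.1810997 ] [-0.74082975 -0.61537222 -1.93321126] [-0.03146852 -0.04003073  0.00038101]
```

View pics/w3.png

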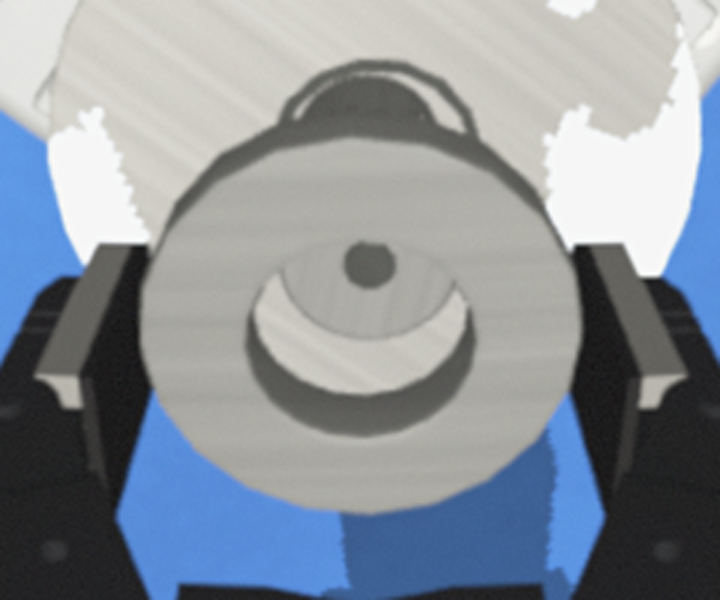

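The crop shows the spindle top and drill hole at full-image (323.3,308.3), seen through the ring bore, whose left and right edges are centred at column 320.3. That puts the spindle about 1 mm to the right of the bore.

```bash
cat >> h.py <<'E'
def ringspin(s,st,zs,seed,off=.0166,drill=(323,308)):
    h=cv2.cvtColor(s["image"],cv2.COLOR_RGB2HSV);S,V=h[...,1],h[...,2]
    r=fit(s,st,(S<40)&(V>118)&(V<172),seed,st["eef_pos"][2]+off);print("ring",r)
    _,l,a,c=cv2.connectedComponentsWithStats(((S<50)&(V<118)).astype(np.uint8));i=l[drill[1],drill[0]];print("drill px",c[i],a[i][4])
    M=R.from_quat(st["orientation"]).as_matrix()
    for z in zs:
        w=onplane(s,*c[i],z,st);print(z,w[:2].round(4),"tool shift cm",(100*M.T@np.array([*(w[:2]-r[0][:2]),0])).round(2))
E
python3 - <<'E'
from h import *
s,st=pickle.load(open("pics/w3.pkl","rb"))
ringspin(s,st,(.168,.172,.176),(320,278))
# ring rims by hand: bore left/right, outer left/right/top/bottom -> metric
z=st["eef_pos"][2]+.0166
for u,v in ((282,330),(358.5,330),(247,330),(394,330),(321,265.5),(321,391)): print(onplane(s,u,v,z,st)[:2].round(4))
E
```

```text
ring [array([0.4274, 0.1412, 0.2998]), array([0.5561, 0.1886, 0.0296])]
drill px [322.58974359 307.94358974] 195
0.168 [0.5528 0.1861] tool shift cm [1.332e+01 8.000e-02 1.000e-02]
0.172 [0.5548 0.1868] tool shift cm [1.353e+01 8.000e-02 1.000e-02]
0.176 [0.5567 0.1876] tool shift cm [1.374e+01 8.000e-02 1.000e-02]
[0.5526 0.2032]
[0.5629 0.175 ]
[0.5474 0.2162]
[0.5674 0.1614]
[0.5834 0.1982]
[0.5284 0.178 ]
```

```bash
python3 -m pendant '[[0.6,-0.08,0.11,0,0],[0.6,0,0,0,0]]'; python3 -m pendant '[[0.6,0,0,0.6,0],[0.6,0,0,0.6,0],[0.6,0,0,0.5,0],[0.6,0,0,0.5,0],[0.6,0,0,0,0],[0.6,0,0,0,0]]';  python3 - <<'E'
from h import *
from bench import manip
st=manip.observe();print(st["eef_pos"],st["wrist_force"],st["ft_torque"]);s=manip.snapshot("wrist");pickle.dump((s,st),open("pics/w4.pkl","wb"))
a=cv2.resize(s["image"][220:420,200:440],(720,600),interpolation=cv2.INTER_CUBIC);cv2.imwrite("pics/w4.png",a[:,:,::-1])
E
```

```text
time_s: 5.42
eef_pos: [0.5544, 0.1881, 0.1812]
orientation: [0.985, 0.174, 0.001, 0.0]
wrist_force: [0.5, -0.2, -2.3]
finger_gap: 0.684
gripper_force: 44.4
time_s: 6.18
eef_pos: [0.5544, 0.1883, 0.1585]
orientation: [0.985, 0.174, 0.0, 0.0]
wrist_force: [0.3, 0.0, -2.7]
finger_gap: 0.687
gripper_force: 44.4
[0.5543506  0.18828029 0.15853286] [ 0.33485766  0.01668691 -2.72439702] [-0.05276821 -0.15631409  0.01302948]
```

View pics/w4.png

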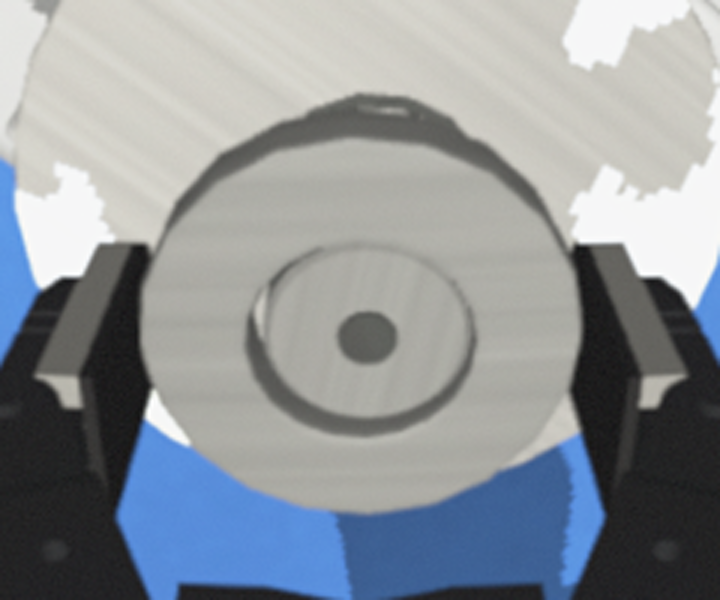

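The crop shows the spindle inside the bore, with its drill hole at crop (368,337) and the bore centre at crop column 361. The ring is threaded with no upward force, and still about 0.7 mm off to the left. I'll centre it and lower it.

```bash
python3 -m pendant '[[0.6,0,0.07,0.3,0],[0.6,0,0,0.6,0],[0.6,0,0,0.8,0],[0.6,0,0,0.8,0],[0.6,0,0,0.5,0],[0.6,0,0,0,0],[0.6,0,0,0,0]]'; python3 -m pendant '[[0.6,0,0,0.3,0],[0.6,0,0,0.3,0],[0.6,0,0,0.2,0],[0.6,0,0,0.2,0],[0.6,0,0,0,0],[0.6,0,0,0,0],[0.6,0,0,0,0]]'; python3 -c "
from bench import manip
s=manip.observe();print(s['wrist_force'],s['ft_torque'])"
```

```text
time_s: 7.1
eef_pos: [0.5545, 0.1877, 0.1286]
orientation: [0.985, 0.174, 0.0, 0.0]
wrist_force: [0.4, 0.4, -1.8]
finger_gap: 0.685
gripper_force: 44.4
time_s: 7.98
eef_pos: [0.5545, 0.1877, 0.1186]
orientation: [0.985, 0.175, 0.0, 0.0]
wrist_force: [-0.3, 0.5, -1.8]
finger_gap: 0.687
gripper_force: 44.6
[-0.30721601  0.53999124 -1.78689241] [0.02076412 0.04166959 0.01588509]
```

```bash
for i in 1 2 3; do python3 -m pendant '[[0.6,0,0,0.2,0],[0.6,0,0,0.2,0],[0.6,0,0,0,0],[0.6,0,0,0,0]]' | egrep 'pos|wrist'; done
```

```text
eef_pos: [0.5546, 0.1877, 0.1146]
wrist_force: [0.7, 0.5, -0.4]
eef_pos: [0.5546, 0.1877, 0.1106]
wrist_force: [-0.9, 0.1, 0.4]
eef_pos: [0.5546, 0.1877, 0.1066]
wrist_force: [0.2, 0.7, 2.0]
```

```bash
python3 -m pendant '[[0.6,0,0,-0.2,0],[0.6,0,0,-0.2,0],[0.6,0,0,-0.1,0],[0.6,0,0,0,0],[0.6,0,0,0,0],[0.6,0,0,0,0]]'| egrep 'pos|wrist'; python3 -m pendant '[[0.5,0,0,0,0],[0.2,0,0,0,0],[0.2,0,0,0,0],[0.2,0,0,0,0]]' | egrep 'pos|wrist|gap|gripper'
```

```text
eef_pos: [0.5546, 0.1877, 0.1115]
wrist_force: [1.4, 0.5, 0.6]
eef_pos: [0.5543, 0.1876, 0.1114]
wrist_force: [-0.3, 1.2, 0.1]
finger_gap: 0.8
gripper_force: 0.0
```

```bash
python3 -m pendant '[[0.2,0,0,-2,0],[0.2,0,0,-4,0],[0.2,0,0,-4.4,0],[0.2,0,0,0,0]]' | egrep 'pos|wrist'
cat > look.py <<'E'
import sys
from h import *
from bench import manip
n=sys.argv[1];st=manip.observe();s=manip.snapshot("wrist");pickle.dump((s,st),open(f"pics/{n}.pkl","wb"))
t=manip.snapshot("side");pickle.dump(t,open(f"pics/{n}s.pkl","wb"))
a=cv2.resize(s["image"],(400,300),interpolation=cv2.INTER_AREA);b=cv2.resize(t["image"][253:328,240:340],(400,300),interpolation=cv2.INTER_CUBIC)
cv2.imwrite(f"pics/{n}.png",np.hstack([a,b])[:,:,::-1]);print(st["time_s"],st["eef_pos"])
E
python3 look.py w5
```

```text
eef_pos: [0.5565, 0.1888, 0.2194]
wrist_force: [0.2, -1.0, 0.1]
11.225 [0.55651832 0.18884981 0.21942618]
```

View pics/w5.png

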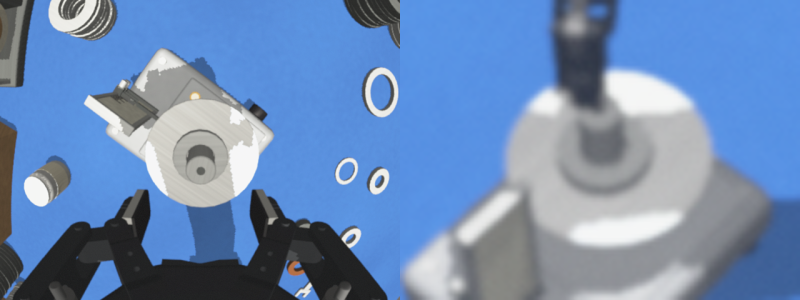

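The picture shows ring 1 lying flat around the spindle on the pan and the fingers clear. Next is ring A.

```bash
python3 -m pendant '[[0.2,-1.33,5.41,0,0],[0.2,-1.33,5.41,0,0],[0.2,-1.33,5.41,0,0],[0.2,-1.33,5.41,0,0],[0.2,-1.33,5.41,1,0],[0.2,-1.33,5.41,2,0],[0.2,-1.33,5.41,2,0],[0.2,0,0,4,0]]' | egrep 'pos|wrist';python3 -m pendant '[[0.2,0,0,5,0],[0.2,0,0,5,0],[0.2,0,0,0,0],[0.2,0,0,0,0],[0.2,0,0,0,0]]' | egrep 'pos|wrist'
python3 - <<'E'
from h import *
from bench import manip
print(go((.5961,-.2007,-.004),manip.observe()))
E
```

```text
eef_pos: [0.5964, -0.2073, 0.1238]
wrist_force: [-0.0, 0.9, -0.8]
eef_pos: [0.5989, -0.2003, 0.0279]
wrist_force: [0.3, -0.1, -0.4]
[-0.28 -0.07  3.19]
```

```bash
python3 -m pendant '[[0.2,-0.27,-0.06,1.5,0],[0.2,0,0,1.7,0],[0.2,0,0,0,0],[0.6,0,0,0,0],[0.6,0,0,0,0],[0.6,0,0,0,0],[0.6,0,0,0,0]]' 40
python3 - <<'E'
from h import *
from bench import manip
st=manip.observe();print(st["eef_pos"],go((.5545,.1877,.215),st))
E
```

```text
time_s: 13.82
eef_pos: [0.5957, -0.2007, -0.0046]
orientation: [0.985, 0.174, 0.001, 0.001]
wrist_force: [-3.1, -0.1, 14.3]
finger_gap: 0.691
gripper_force: 46.1
[ 0.59568974 -0.2006519  -0.00463146] [  9.51 -37.85 -22.01]
```

```bash
python3 -m pendant '[[0.6,0,0,-3,0],[0.6,0,0,-6,0],[0.6,0,0,-6,0],[0.6,1.36,-5.41,-2.5,0],[0.6,1.36,-5.41,-2.5,0],[0.6,1.36,-5.41,-2,0],[0.6,1.36,-5.41,0,0],[0.6,1.36,-5.41,0,0]]' | egrep 'pos|gap';python3 -m pendant '[[0.6,1.36,-5.41,0,0],[0.6,1.36,-5.41,0,0],[0.6,0,0,2,0],[0.6,0,0,2,0],[0.6,0,0,0,0],[0.6,0,0,0,0],[0.6,0,0,0,0]]' | egrep 'pos|wrist|gap'
python3 - <<'E'
from h import *
from bench import manip
st=manip.observe();s=manip.snapshot("wrist");pickle.dump((s,st),open("pics/w6.pkl","wb"))
a=cv2.resize(s["image"][220:420,200:440],(720,600),interpolation=cv2.INTER_CUBIC);cv2.imwrite("pics/w6.png",a[:,:,::-1])
print(st["eef_pos"],st["wrist_force"],st["ft_torque"],go((.5545,.1877,.175),st))
E
```

```text
eef_pos: [0.5644, 0.0785, 0.2125]
finger_gap: 0.682
eef_pos: [0.5542, 0.1881, 0.1742]
wrist_force: [-0.7, 0.2, -2.2]
finger_gap: 0.684
[0.55424316 0.18807618 0.17424471] [-0.69954288  0.19765821 -2.15579544] [-0.02980228 -0.05990642  0.02523794] [ 0.01  0.04 -0.08]
```

View pics/w6.png

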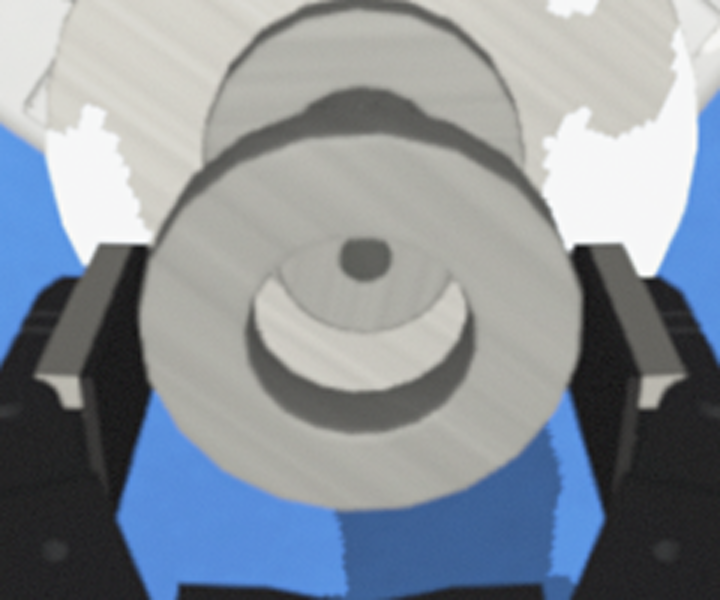

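The crop shows the drill hole at (366,258) against a bore centre column of 361, a small offset. I'll shift +0.4 mm in y and −0.3 mm in x, then thread.

```bash
python3 -m pendant '[[0.6,-0.03,0.05,0.3,0],[0.6,0,0,0.6,0],[0.6,0,0,0.5,0],[0.6,0,0,0.5,0],[0.6,0,0,0.4,0],[0.6,0,0,0,0],[0.6,0,0,0,0]]' | egrep 'pos|wrist'
python3 - <<'E'
from h import *
from bench import manip
for i in range(2):
    st=manip.observe();s=manip.snapshot("wrist");print(st["eef_pos"],st["wrist_force"],st["ft_torque"])
pickle.dump((s,st),open("pics/w7.pkl","wb"));cv2.imwrite("pics/w7.png",s["image"][220:420,200:440,::-1])
h=cv2.cvtColor(s["image"],cv2.COLOR_RGB2HSV)
print("col321",*h[290:392:2,321,2]);print("row332",*h[332,276:366:2,2])
E
```

```text
eef_pos: [0.5537, 0.1875, 0.1506]
wrist_force: [0.7, 0.7, -1.1]
[0.5537092  0.18752647 0.15060336] [ 0.65940184  0.72979068 -1.08235671] [ 0.04449026 -0.09368602  0.00490658]
[0.55374074 0.18750441 0.15067606] [ 0.79542164  0.63050699 -2.5019178 ] [ 0.02944712 -0.14260901  0.00866712]
col321 178 176 175 172 164 163 174 175 175 174 175 175 175 175 175 166 96 99 97 96 95 97 95 93 109 170 176 174 175 176 174 174 175 162 98 97 103 150 185 175 174 176 177 175 173 170 170 170 170 165 149
row332 175 171 164 106 80 108 155 175 174 171 168 172 173 171 174 172 173 155 101 94 93 94 94 93 98 98 96 116 172 171 171 174 173 171 169 173 174 172 166 139 91 131 168 172 170
```

```bash
python3 -m pendant '[[0.6,0.04,0,0.4,0],[0.6,0,0,0.6,0],[0.6,0,0,0.6,0],[0.6,0,0,0.4,0],[0.6,0,0,0.2,0],[0.6,0,0,0,0],[0.6,0,0,0,0]]'| egrep 'pos|wrist'; for i in 1 2 3; do python3 -m pendant '[[0.6,0,0,0.2,0],[0.6,0,0,0.1,0],[0.6,0,0,0,0],[0.6,0,0,0,0]]' | egrep 'pos|wrist'; done
```

```text
eef_pos: [0.5541, 0.1876, 0.1286]
wrist_force: [0.9, -0.3, -2.4]
eef_pos: [0.554, 0.1876, 0.1255]
wrist_force: [0.3, -0.7, -1.2]
eef_pos: [0.554, 0.1876, 0.1225]
wrist_force: [0.3, -0.2, -1.5]
eef_pos: [0.5541, 0.1876, 0.1195]
wrist_force: [0.5, -1.3, -0.8]
```

```bash
python3 -m pendant '[[0.6,0,0,0.2,0],[0.6,0,0,0.1,0],[0.6,0,0,0,0],[0.6,0,0,0,0],[0.6,0,0,0,0]]' | egrep 'pos|wrist';python3 -m pendant '[[0.6,0,0,0,0]]' | egrep 'wrist';python3 -m pendant '[[0.6,0,0,0.2,0],[0.6,0,0,0,0],[0.6,0,0,0,0]]' | egrep 'pos|wrist'; python3 -m pendant '[[0.6,0,0,0,0]]' | egrep 'wrist'
```

```text
eef_pos: [0.5541, 0.1876, 0.1166]
wrist_force: [0.9, 1.0, -0.2]
wrist_force: [1.3, 0.4, 0.4]
eef_pos: [0.554, 0.1876, 0.1145]
wrist_force: [0.4, 0.2, -0.5]
wrist_force: [-0.3, 0.6, 0.2]
```

```bash
python3 -m pendant '[[0.5,0,0,0,0],[0.2,0,0,0,0],[0.2,0,0,0,0],[0.2,0,0,0,0],[0.2,0,0,-2,0],[0.2,0,0,-4,0],[0.2,0,0,-4.4,0],[0.2,0,0,0,0]]' | egrep 'pos|wrist|gap'; python3 look.py w8
python3 - <<'E'
from h import *
from bench import manip
st=manip.observe();print(go((.5868,-.368,.1),st))
s,st=pickle.load(open("pics/w8.pkl","rb"));h=cv2.cvtColor(s["image"],cv2.COLOR_RGB2HSV)
for c,hole in blobs(0,(h[...,1]<60)&(h[...,2]>110),200):
    w=np.array([onplane(s,u,v,0.012,st) for u,v in c]);(x,y),r=cv2.minEnclosingCircle(w[:,:2].astype(np.float32))
    if y<0: print(hole,c.mean(0).round(1),np.round([x,y,r],4))
E
```

```text
eef_pos: [0.5561, 0.1888, 0.2225]
wrist_force: [0.9, 0.4, -0.6]
finger_gap: 0.803
21.35 [0.55610668 0.18878055 0.22247859]
[-15.99  53.29  11.87]
False [485.3 463.8] [ 0.273  -0.2008  0.0303]
False [561.8 377.7] [ 0.4517 -0.2183  0.0311]
False [552.8 272. ] [ 0.5877 -0.0962  0.0283]
True [552.9 272.3] [ 0.5873 -0.096   0.0202]
False [608.4 146.7] [ 0.7558 -0.1042  0.0484]
True [609.3 146.8] [ 0.7558 -0.1045  0.0358]
False [631.9   9.1] [ 0.945  -0.0814  0.0208]
```

View pics/w8.png

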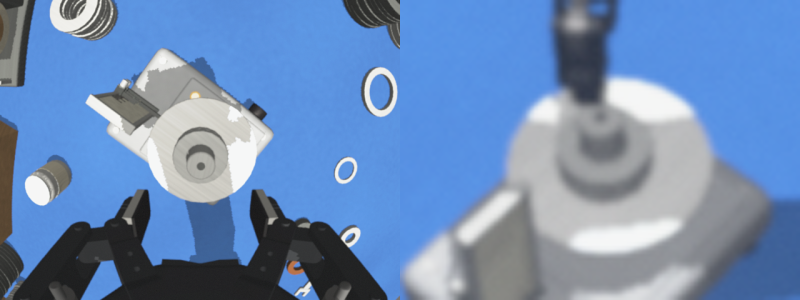

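Two rings lie flat on the pan, and the side view agrees. The forces put the tare at about 6–7 mm, so a third ring is needed. I have used all my picture views, so from here I check by numbers.

```bash
python3 - <<'E'
from h import *
for n,seed in (("w5",(322,274)),("w8",(322,266))):
    s,st=pickle.load(open(f"pics/{n}.pkl","rb"));h=cv2.cvtColor(s["image"],cv2.COLOR_RGB2HSV)
    p=h[seed[1]-20:seed[1]+21,seed[0]-20:seed[0]+21,2];_,l,a,c=cv2.connectedComponentsWithStats((p<np.median(p)-40).astype(np.uint8))
    i=min(range(1,len(a)),key=lambda k:np.hypot(*(c[k]-20)));px=c[i]+np.array(seed)-20;print(n,px,a[i][4],[(z,onplane(s,*px,z,st)[:2].round(4)) for z in (.15,.158,.166)])
E
python3 -m pendant '[[0.2,-1.6,5.33,0,0],[0.2,-1.6,5.33,0,0],[0.2,-1.6,5.33,0,0],[0.2,-1.6,5.33,0,0],[0.2,-1.6,5.33,0,0],[0.2,-1.6,5.33,0,0],[0.2,-1.6,5.33,0,0],[0.2,-1.6,5.33,1,0]]' | egrep 'pos|wrist';python3 -m pendant '[[0.2,-1.6,5.33,2,0],[0.2,-1.6,5.33,2,0],[0.2,0,0,4,0],[0.2,0,0,5,0],[0.2,0,0,5,0],[0.2,0,0,0,0],[0.2,0,0,0,0],[0.2,0,0,0,0]]' | egrep 'pos|wrist'
python3 - <<'E'
from h import *
from bench import manip
print(go((.587,-.368,-.004),manip.observe()))
E
```

```text
w5 [320.91176471 273.24264706] 136 [(0.15, array([0.5497, 0.1848])), (0.158, array([0.5527, 0.1859])), (0.166, array([0.5557, 0.187 ]))]
w8 [320.97674419 265.58139535] 129 [(0.15, array([0.5529, 0.186 ])), (0.158, array([0.5558, 0.1871])), (0.166, array([0.5586, 0.1881]))]
eef_pos: [0.5798, -0.2585, 0.2072]
wrist_force: [0.6, 0.3, 0.2]
eef_pos: [0.5885, -0.3687, 0.0312]
wrist_force: [0.0, -0.2, 0.5]
[-0.13 -0.13  3.52]
```

```bash
python3 -m pendant '[[0.2,-0.13,-0.13,1.6,0],[0.2,0,0,1.9,0],[0.2,0,0,0,0],[0.6,0,0,0,0],[0.6,0,0,0,0],[0.6,0,0,0,0],[0.6,0,0,0,0]]' 40
python3 - <<'E'
from h import *
from bench import manip
st=manip.observe();print(st["eef_pos"],go((.5543,.1876,.18),st))
E
```

```text
time_s: 24.32
eef_pos: [0.5864, -0.3677, -0.0046]
orientation: [0.985, 0.174, 0.001, 0.001]
wrist_force: [-1.8, 0.5, 12.3]
finger_gap: 0.691
gripper_force: 45.8
[ 0.58639243 -0.36773412 -0.0046323 ] [ 16.08 -53.22 -18.54]
```

```bash
python3 -m pendant '[[0.6,0,0,-3,0],[0.6,0,0,-6,0],[0.6,0,0,-6,0],[0.6,1.61,-5.32,-2.5,0],[0.6,1.61,-5.32,-2.5,0],[0.6,1.61,-5.32,-2,0],[0.6,1.61,-5.32,0,0],[0.6,1.61,-5.32,0,0]]' | egrep 'pos|gap';python3 -m pendant '[[0.6,1.61,-5.32,0,0],[0.6,1.61,-5.32,0,0],[0.6,1.61,-5.32,0,0],[0.6,1.61,-5.32,0,0],[0.6,1.6,-5.32,0,0],[0.6,0,0,2.4,0],[0.6,0,0,2.4,0],[0.6,0,0,0,0]]' | egrep 'pos|wrist|gap'; python3 -m pendant '[[0.6,0,0,0,0],[0.6,0,0,0,0]]' | egrep 'pos|wrist'
python3 - <<'E'
from h import *
from bench import manip
st=manip.observe();s=manip.snapshot("wrist");pickle.dump((s,st),open("pics/w9.pkl","wb"))
print(st["eef_pos"],st["wrist_force"],go((.5543,.1876,.167),st))
for n in ("w3","w6","w9"):
    s,st=pickle.load(open(f"pics/{n}.pkl","rb"));h=cv2.cvtColor(s["image"],cv2.COLOR_RGB2HSV)
    S=h[...,1];V=h[...,2].astype(int)
    # ring lower outer edge on blue (saturation step), bore left/right edges (dark wall), drill centroid
    low=[v for v in range(360,410) if S[v,321]>60][0]
    r=V[330,260:380];dk=np.where(r<np.median(V[330,255:270])-25)[0]+260
    _,l,a,c=cv2.connectedComponentsWithStats((V[285:325,300:345]<118).astype(np.uint8));i=min([k for k in range(1,len(a)) if a[k][4]>60],key=lambda k:np.hypot(*(c[k]-[22,22])))
    print(n,"low",low,"bore",dk.min(),dk.max(),"drill",(c[i]+[300,285]).round(1),a[i][4],st["eef_pos"].round(4))
E
```

```text
eef_pos: [0.5684, -0.0879, 0.2123]
finger_gap: 0.685
eef_pos: [0.5514, 0.1867, 0.1622]
wrist_force: [0.8, 0.5, -1.4]
finger_gap: 0.685
eef_pos: [0.5542, 0.1879, 0.1665]
wrist_force: [-0.2, 0.1, -1.6]
[0.55416065 0.18786687 0.166477  ] [-0.16838439  0.07274324 -1.64831724] [ 0.    0.03 -0.05]
w3 low 391 bore 282 358 drill [322.6 307.9] 195 [0.5548 0.189  0.1811]
w6 low 390 bore 281 358 drill [321.3 305.8] 184 [0.5542 0.1881 0.1742]
w9 low 390 bore 281 358 drill [320.9 305.2] 196 [0.5542 0.1879 0.1665]
```

```bash
python3 -m pendant '[[0.6,-0.01,0.03,0.3,0],[0.6,0,0,0.6,0],[0.6,0,0,0.5,0],[0.6,0,0,0.5,0],[0.6,0,0,0.4,0],[0.6,0,0,0,0],[0.6,0,0,0,0]]' | egrep 'pos|wrist'
python3 - <<'E'
from h import *
from bench import manip
for i in range(3):
    st=manip.observe();s=manip.snapshot("wrist");print(st["eef_pos"],st["wrist_force"],st["ft_torque"])
pickle.dump((s,st),open("pics/w10.pkl","wb"));
for n in ("w7","w10"):
    s,st=pickle.load(open(f"pics/{n}.pkl","rb"));h=cv2.cvtColor(s["image"],cv2.COLOR_RGB2HSV)
    print("col321",*h[290:372:2,321,2]);print("row332",*h[332,276:366:2,2])
E
```

```text
eef_pos: [0.5536, 0.1875, 0.1426]
wrist_force: [-0.4, 0.9, -1.1]
[0.55364981 0.18751873 0.14262611] [-0.39935878  0.853531   -1.07063428] [ 0.01689329  0.02019777 -0.0349974 ]
[0.55366669 0.18749838 0.14270305] [ 0.37701069  0.27730941 -2.06938888] [-0.04241601  0.00038092  0.05922286]
[0.55369618 0.18749168 0.14273622] [-0.65251224 -0.06924568 -1.76011112] [0.0883188  0.05164493 0.03057102]
col321 178 176 175 172 164 163 174 175 175 174 175 175 175 175 175 166 96 99 97 96 95 97 95 93 109 170 176 174 175 176 174 174 175 162 98 97 103 150 185 175 174
row332 175 171 164 106 80 108 155 175 174 171 168 172 173 171 174 172 173 155 101 94 93 94 94 93 98 98 96 116 172 171 171 174 173 171 169 173 174 172 166 139 91 131 168 172 170
col321 175 175 176 170 146 158 169 176 175 174 172 175 176 177 174 174 133 95 98 98 96 96 95 94 94 140 176 176 176 176 173 175 175 176 126 99 115 177 178 171 171
row332 173 170 162 101 83 117 160 175 172 172 169 172 172 170 173 173 173 153 98 93 94 95 95 98 98 98 96 107 166 171 173 173 175 171 169 171 175 174 168 142 97 111 170 174 175
```

```bash
python3 -m pendant '[[0.6,0.03,0,0.3,0],[0.6,0,0,0.4,0],[0.6,0,0,0.4,0],[0.6,0,0,0.2,0],[0.6,0,0,0,0],[0.6,0,0,0,0]]'| egrep 'pos|wrist'; for i in 1 2 3; do python3 -m pendant '[[0.6,0,0,0.2,0],[0.6,0,0,0.1,0],[0.6,0,0,0,0],[0.6,0,0,0,0]]' | egrep 'pos|wrist'; done
```

```text
eef_pos: [0.5539, 0.1876, 0.1296]
wrist_force: [0.3, 0.3, -3.1]
eef_pos: [0.5539, 0.1876, 0.1266]
wrist_force: [0.3, -0.5, -1.5]
eef_pos: [0.5539, 0.1875, 0.1236]
wrist_force: [0.7, 0.2, -1.5]
eef_pos: [0.5539, 0.1876, 0.1205]
wrist_force: [0.7, 0.0, -0.6]
```

```bash
python3 -m pendant '[[0.6,0,0,0.1,0],[0.6,0,0,0.1,0],[0.6,0,0,0,0],[0.6,0,0,0,0]]' | egrep 'pos|wrist';python3 -m pendant '[[0.6,0,0,0,0]]' | egrep 'wrist'; python3 -m pendant '[[0.5,0,0,0,0],[0.2,0,0,0,0],[0.2,0,0,0,0],[0.2,0,0,0,0],[0.2,0,0,-2,0],[0.2,0,0,-4,0],[0.2,0,0,-3.3,0],[0.2,0,0,0,0]]' | egrep 'pos|wrist|gap'; python3 -m pendant '[[0.2,0,0,0,0],[0.2,0,0,0,0],[0.2,0,0,0,0],[0.2,0,0,0,0]]' | egrep 'time|pos|wrist|gap'; python3 look.py w11
python3 - <<'E'
from h import *
for n,seed in (("w8",(322,266)),("w11",(322,266))):
    s,st=pickle.load(open(f"pics/{n}.pkl","rb"));h=cv2.cvtColor(s["image"],cv2.COLOR_RGB2HSV)
    _,l,a,c=cv2.connectedComponentsWithStats((h[235:300,295:350,2]<115).astype(np.uint8))
    for i in range(1,len(a)):
        if 60<a[i][4]<400:
            px=c[i]+[295,235];print(n,px,a[i],[(z,onplane(s,*px,z,st)[:2].round(4)) for z in (.142,.15,.158)])
E
```

```text
eef_pos: [0.5539, 0.1875, 0.1186]
wrist_force: [0.4, 0.6, 0.1]
wrist_force: [-0.7, -0.6, 0.3]
eef_pos: [0.5554, 0.1884, 0.2145]
wrist_force: [-0.3, -0.5, -0.8]
finger_gap: 0.801
time_s: 32.02
eef_pos: [0.5536, 0.1875, 0.2109]
wrist_force: [1.0, -0.0, -0.5]
finger_gap: 0.798
32.025 [0.55361411 0.18747023 0.21092447]
w8 [320.98058252 265.66019417] [ 21  25  11  12 103] [(0.142, array([0.5501, 0.1849])), (0.15, array([0.5529, 0.186 ])), (0.158, array([0.5557, 0.187 ]))]
w11 [317.93639576 241.12014134] [  1   0  48  23 283] [(0.142, array([0.5651, 0.192 ])), (0.15, array([0.5675, 0.1929])), (0.158, array([0.5699, 0.1937]))]
w11 [320.37614679 262.20183486] [ 20  22  12  11 109] [(0.142, array([0.5531, 0.1861])), (0.15, array([0.5559, 0.1871])), (0.158, array([0.5587, 0.1882]))]
```

Run:
```python
from h import *
s,st=pickle.load(open("pics/w11.pkl","rb"));h=cv2.cvtColor(s["image"],cv2.COLOR_RGB2HSV);V=h[...,2]
print("row265",*V[265,270:376:2]);print("col321",*V[200:310:2,321])
e=cv2.Canny(V,40,100);c0=np.array([.5558,.1872])
for z in (.124,.136):
    P=np.array([onplane(s,u,v,z,st)[:2]-c0 for v,u in zip(*np.nonzero(e)) if 180<v<330 and 250<u<400])
    r=np.hypot(*P.T);k=(abs(r-.03)<.003);print(z,k.sum(),"r mean/std",r[k].mean().round(4),r[k].std().round(4),"octants",np.histogram(np.arctan2(P[k,1],P[k,0]),8)[0])
```

```text
row265 207 209 179 166 170 171 171 171 171 172 172 174 174 168 157 180 176 175 175 178 178 175 146 96 96 98 99 100 121 171 176 179 176 175 178 175 160 166 178 177 178 178 178 176 176 176 175 174 201 219 247 247 247
col321 100 98 97 97 136 186 190 191 186 181 182 181 184 181 180 169 107 95 96 106 156 178 182 180 181 181 179 179 139 100 100 100 97 97 115 175 180 179 180 181 180 172 172 179 175 176 178 175 172 194 203 202 207 207 200
0.124 317 r mean/std 0.0305 0.0018 octants [26 39 58 39 32 60 41 22]
0.136 444 r mean/std 0.0299 0.0011 octants [37 51 52 85 51 79 40 49]
```

The top ring's rim fits a 60 mm circle at z = 0.136, all the way round, so it lies flat. The pan is sunk about 30 mm, which is between the two fingers.

```bash
python3 -c "
from bench import manip
print(manip.job_done())"
```

```text
the job is handed in; nothing more can be done
None
```

I threaded three rings onto the spindle, lowered each until it lay flat and let go of it; the pan settled at about 30 mm, between the 26 and 38 mm limit fingers, and I handed the job in at about 32 s with the fourth ring and all else left alone.

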